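Clip the battery cover back on the display lock

TASK

Somebody has taken the battery cover off the electronic lock on the sample block. Put it back: with its rear end raised, ease the lip at its front end into the slot beside the thumb-turn until it stops, then swing the rear end down until the spring catch snaps over it and the cover lies flat and fully home. The parts are thin, so do not force them: stop pushing as soon as you feel the lip touch the back of its slot, press the cover shut only as hard as the catch needs, and leave the other goods on the shelf where they are.

Things in the scene. Friction and masses are not known exactly. Their poses are not given: they have to be found in the camera images.
- lock: Fixed wooden sample block with an aluminium rail, 250 x 86 x 20 mm; origin: centre of its underside, z up. The lock unit (satin nickel, 58 wide) lies on it face up, thumb-turn end at -x, spring catch at +x. IMPORTANT: the unit is clamped (it will not budge) somewhere along the rail, 7 to 43 mm in +x from the steel end stop at the rail's -x end (top z 30); this offset is not reported. Clamps out to y 37, top z 25.
- slot (a point): Fixed point of the rail, (-61, 0, 44) mm in lock, axes the same: where the middle of the slot's mouth, at floor level, would be were the unit against its end stop. The real mouth is 7 to 43 mm farther in +x. The slot opens to +x, is 40 wide in y, 6 high, 7 mm deep. Its floor is level with the deck; from the mouth a flat land runs 44 mm to the bay. It sits in the end face of a raised section, top z 55.
- seat (a point): Fixed point, (-5, 0, 44) mm in lock: origin of a fitted cover were the unit against its stop; really 7 to 43 mm farther in +x. Unit along +x, in mm from the slot's mouth: raised section -54..0 with thumb-turn (30 x 9, any angle, top z 71) at -30; deck (the cover's rim sits on it) 0..115, 44 above the shelf; open bay with cells 44..102, y -23..23; two shoulders 115.5..129, top z 55, beside the catch.
- cover: Loose satin-nickel battery cover, hollow shell 110 x 58 x 11 mm high, 0.05 to 0.1 kg, lying outer face up on the shelf. Origin: centre of its underside (rim plane); z out of the outer face, +x from lip end (front) to nib end (rear). Plain upright sides, to grip across the 58 mm width. Front wall x -55 mm at the rim, leaning back to -51 at the top. Rear nib: 30 wide, 3 thick, z 0..3, out to x 58 mm.
- lip (a point): Middle of the lip's tip at underside level, (-63, 0, 0) mm in cover, axes the same. The lip is 36 mm wide, 3 mm thick (z 0..3), 8 mm long. Fully home its tip bears on the slot's back wall, 7 mm in. It goes all the way in only with the rear raised by less than about 18 degrees; tilted more it wedges under the slot's roof.
- heel (a point): Middle of the cover's rear edge at underside level, (55, 0, 0) mm in cover, axes the same. With the cover flat and home it is level with the deck, 44 mm above the shelf, like slot.
- thumb (a point): Ribbed thumb mark on the cover's outer face near the rear, where one presses it shut: (44, 0, 11) mm in cover, axes the same. With the lip hooked, pressing here takes about 9 to 14 N to snap the catch.
- catch (a joint): Spring catch at the lock's +x end: 0 = fully out, up to 0.005 m pushed back to +x (spring 3 N out, 5 N as the nib passes). Its steep ramp starts about 9 mm above the deck; its nose, 5 mm above the deck, overhangs a home nib by 2 mm. The nib rides down the ramp, pushes it back, and it springs out to 0 over the nib. With the lip not fully in, the nib fouls the shoulders and cannot go down.
- mortise_lock: BYSTANDER. Polished brass mortise lock body lying flat, case 166 x 86 x 16 mm with a 230 mm long face plate along one long side. Origin: under its middle.
- drill_guide: BYSTANDER. Red plastic door drilling jig, U-shaped, 110 x 85 x 48 mm high. Origin: under its middle.
- cylinder: BYSTANDER. Brass double lock cylinder lying on its side, 66 x 33 x 17 mm high, along its x. Origin: under its middle.
- latch: BYSTANDER. Steel tubular latch lying flat, 98 x 25 x 22 mm high, along its x. Origin: under its middle.
- lever: BYSTANDER. Steel lever handle standing on its 52 mm round rose, 55 mm high; the grip runs 114 mm along its +y. Origin: under the rose's middle.
- screw_box: BYSTANDER. Plain cardboard box of screws, 85 x 55 x 32 mm high. Origin: under its middle.
Things that resemble listed ones, but are neither listed nor needed, are in the scene too. Leave any black or orange look-alike of the cover alone.

How it is judged:
On the way:
1. the lip is down at deck level at the slot end of the deck, and the cover's rear end is still raised 10 mm or more (x of lip in the frame of slot between -0.003 and 0.039 m and y of lip in the frame of slot between -0.005 and 0.005 m and z of lip in the frame of slot between -0.003 and 0.005 m and z of heel in the frame of slot above 0.01 m), for 0.1 s.
At the end, for the whole second after the job is handed in: The cover lies flat in its place on the lock (both ends level with the deck within 2 mm, tilt under 0.03 rad, lip centred on the slot within 4 mm), which it can only do with its lip in the slot; the spring catch has sprung out over its nib (within 1 mm of fully out); at rest and released (x of lip in the frame of slot between -0.002 and 0.038 m and y of lip in the frame of slot between -0.004 and 0.004 m and z of lip in the frame of slot between -0.002 and 0.002 m and z of heel in the frame of slot between -0.002 and 0.002 m and angle between the z axis of cover and the z axis of lock, either way round below 0.03 rad and value of joint catch below 0.001 m and linear speed of cover below 0.01 m/s); the robot touches nothing.
It fails at once if the cover is pushed or jammed against the lock with more than 15 N while its rear end is still raised 10 mm or more (contact force between cover and lock above 15 N and z of heel in the frame of slot above 0.01 m and distance between lip and slot below 0.05 m).
It fails at once if the cover is pressed on the lock with more than 30 N (contact force between cover and lock above 30 N).
It fails at once if the robot itself pushes on the lock with more than 30 N (contact force between the arm and lock above 30 N).
It fails at once if another article on the shelf is moved more than 20 mm (distance of any of mortise_lock, drill_guide, cylinder, latch, lever, screw_box from where it was at the start of the episode above 0.02 m).
It also fails if it takes over 58 s, if anything falls off the work surface, if the arm or the gripper's body presses on something with over 40 N, if the wrist force passes 120 N, or if a joint passes its speed limit or range.

ROBOT

A 6-joint arm with a two-finger parallel gripper is mounted at the origin on the work surface. World frame = base frame: x ahead of the robot, y to its left, z up, the work surface at z = 0. Lengths are in m, angles in rad, forces in N, time in s.
With the tool pointing down it reaches from about 0.375 to 0.9 m from the base axis. Payload 3.1 kg.
Tool frame: the origin (TCP) lies midway between the tips of the shut fingers; the grasp point (between the pads) lies 19 mm behind it (grip_depth is the distance from the TCP to the grasp point, in m); z points along the fingers, y is the line along which they close (so a half turn about z gives the same grasp; the last joint's range is limited). The gripper opens to 87 mm and grips with 3 to 60 N. Pads are 19 mm wide; open, the fingers measure 117 mm over their backs; the gripper's body (75 mm by 190 mm) begins 51 mm behind the grasp point.
Start: joints at [1.02, 0.527, 1.433, -0, 1.181, -0.178], TCP at [0.228, 0.582, 0.223] pointing down, gripper open.
Joint ranges: [-3.08, 3.08], [-0.75, 2.2], [0.22, 2.44], [-1.43, 4.57], [0, 2.65], [-2.85, 2.85]. Speed limits (rad/s): [2.79, 2.79, 3.14, 3.14, 3.14, 3.14].

INTERFACE

Orientations are given as [roll, pitch, yaw] about the fixed x, y, z axes, in that order (R = Rz(yaw) Ry(pitch) Rx(roll)).
In Python, from station import * gives the robot as it stands. Calls block until the motion is done:
- reach(position, orientation): joint-space move of the TCP to a pose.
- servo_line(position, velocity=0.15, frame=None, threshold=None): straight line of the TCP; frame=None keeps the orientation; velocity is the mean speed in m/s. With threshold (N) it stops when the force on the tool has changed by that much, and returns True; else False.
- move_joints(angles): joint-space move.
- move_gripper(opening, newtons=None): finger opening in m; newtons is the grip in N (None keeps the last); returns when the fingers have stopped.
- sleep(seconds).
- solve_ik(position, orientation): joint angles nearest the present ones, or None.
- get_state(): the state.
- snapshot(name): name is "side" or "top" or "wrist"; returns the picture (400x640x3 uint8, red, green, blue); there is no depth.
- camera_model(name): a dict with "fx", "fy", "cx", "cy" (pixels), "origin" and "attitude" of the camera in the world; the wrist camera has in their place "T_tool_cam" (4x4, takes a point from camera to tool coordinates, whose origin is the TCP and whose axes are the flange's). Camera axes: x right, y down, z forward; pixel columns grow to the right and rows downward; lengths in m; the calibration is good to about 2 mm. A picture is of the moment at which its call begins: read the wrist's pose just before it. camera_model takes no time and is no camera call.
A pose or a line that the arm cannot do raises PlanningError and nothing moves.
- hand_in(): hands the job in; it is judged then, once.
The state is a dict: "time_s": time; "joint_positions": joint angles; "qd": joint speeds; "effort": joint torques, N m; "eef_pos": TCP position; "eef_rot": TCP orientation; "ft_force": force on the tool from outside, world axes, zero at the start; "wrist_torque": the same for the moment, N m; "opening": finger opening in m; "grip_force": force on a finger pad.
Only numpy, scipy, OpenCV 4.12 (cv2) and the standard library are available. Lean on these libraries where they do the work, as an engineer would, in place of code of your own. Each camera call takes 0.05 s, during which the arm holds its last target. There are 200 camera calls.

## Working session

There is one attempt and no reset: what is moved stays moved. The work goes in short steps, each a Python script; the robot and the scene stay as the last script left them, time stands still between calls to the robot, and variables do not carry over. Pictures are saved under pics/ and viewed, at most 10 in all, crops included, and the job is handed in when it is done.

```bash
mkdir -p pics; ls; python3 - <<'E'
from station import *
import cv2
for n in ("top","side"):
    im=snapshot(n); cv2.imwrite(f"pics/{n}0.png",im[:,:,::-1]); print(n,camera_model(n))
print(camera_model("wrist")); print(get_state())
E
```

```text
pics
top {'fx': 463.82493942306655, 'fy': 463.82493942306655, 'cx': 321.17568490713086, 'cy': 203.58902723602776, 'origin': array([ 0.20657543, -0.00997354,  1.3059196 ]), 'attitude': array([-2.92865898, -0.00455685, -1.44248521])}
side {'fx': 502.62926446325935, 'fy': 502.62926446325935, 'cx': 314.68879544542585, 'cy': 196.97710641936106, 'origin': array([ 0.28645481, -1.17751551,  0.78966453]), 'attitude': array([-2.12522448,  0.00304611, -0.16151324])}
{'fx': 276.07529310714494, 'fy': 276.07529310714494, 'cx': 328.0989134217192, 'cy': 198.15486883303637, 'T_tool_cam': array([[ 4.28472307e-04, -9.58895205e-01, -2.83760116e-01,
         7.93827932e-02],
       [ 9.99999877e-01,  4.81870302e-04, -1.18377694e-04,
         1.51708251e-03],
       [ 2.50247375e-04, -2.83760030e-01,  9.58895293e-01,
        -1.62658440e-01],
       [ 0.00000000e+00,  0.00000000e+00,  0.00000000e+00,
         1.00000000e+00]])}
{'time_s': 0.1, 'joint_positions': array([ 1.01947504e+00,  5.28371063e-01,  1.43374891e+00, -2.09674750e-05,
        1.18141206e+00, -1.78514854e-01]), 'qd': array([ 0.00034472, -0.00254759, -0.00333691,  0.00107538, -0.00033404,
        0.00260792]), 'effort': array([-1.78170080e-04, -4.40987778e+01, -1.77151805e+01,  6.35078084e-02,
        5.33540163e-02, -4.59499608e-05]), 'eef_pos': array([0.22728485, 0.58151045, 0.22167884]), 'eef_rot': array([-3.13968065e+00, -3.25297815e-04,  2.76879389e+00]), 'ft_force': array([ 0.3783391 , -0.67682969, -0.1077009 ]), 'wrist_torque': array([ 0.01802384, -0.02185108, -0.00179249]), 'grip_force': 0.0, 'opening': 0.08703239537305148}
```

View pics/top0.png

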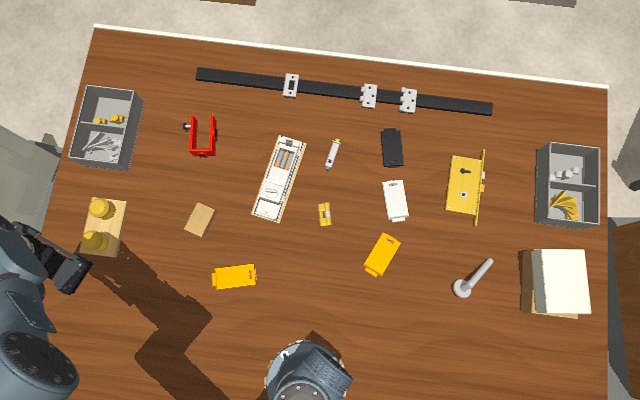

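View pics/side0.png

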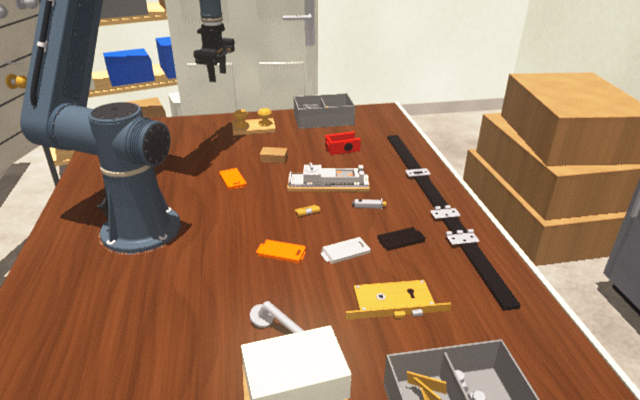

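```bash
cat > h.py <<'E'
from station import *
import numpy as np, cv2
from scipy.spatial.transform import Rotation as R
def rpy(v): return R.from_euler('xyz',v)
def cam(name,st=None):
    m=camera_model(name)
    if name!="wrist": return m,rpy(m["attitude"]).as_matrix(),np.array(m["origin"])
    st=st or get_state(); T=np.array(m["T_tool_cam"]); A=rpy(st["eef_rot"]).as_matrix()
    return m,A@T[:3,:3],A@T[:3,3]+st["eef_pos"]
def p2w(c,uv,z):
    m,A,o=c; d=A@np.array([(uv[0]-m["cx"])/m["fx"],(uv[1]-m["cy"])/m["fy"],1]); return o+d*(z-o[2])/d[2]
def w2p(c,p):
    m,A,o=c; q=A.T@(np.array(p)-o); return np.array([m["fx"]*q[0]/q[2]+m["cx"],m["fy"]*q[1]/q[2]+m["cy"]])
E
python3 - <<'E'
from h import *
c=cam("top")
for n,uv,z in [("cov",(396,200),.011),("covfar",(393,181),.011),("covnear",(399,219),.011),("lock+",(292,138),.02),("lock-",(266,219),.02),("lockc",(279,178),.02)]:
    print(n,p2w(c,uv,z).round(3))
L=p2w(c,(279,178),.03);C=p2w(c,(396,200),.01)
s=rpy([np.pi,0,0])
for n,P in (("lock",L),("cov",C)):
    for yaw in (np.arctan2(P[1],P[0])+np.pi,np.arctan2(P[1],P[0])):
        q=solve_ik([P[0],P[1],.25],[np.pi,0,yaw]); print(n,yaw,q)
        if q is not None: break
    reach([P[0],P[1],.25 if n=="cov" else .30],[np.pi,0,yaw]); st=get_state(); im=snapshot("wrist")
    np.save(n+"_st.npy",st,allow_pickle=True); cv2.imwrite(f"pics/w_{n}.png",im[:,:,::-1]); print(st["time_s"],st["eef_pos"],st["eef_rot"])
E
```

```text
cov [ 0.523 -0.191  0.011]
covfar [ 0.578 -0.177  0.011]
covnear [ 0.469 -0.205  0.011]
lock+ [0.667 0.13  0.02 ]
lock- [0.419 0.168 0.02 ]
lockc [0.542 0.149 0.02 ]
lock 3.40970808772615 [ 0.0683455   0.40699747  1.56721165  0.          1.16738353 -1.77056626]
2.05 [0.53907258 0.14887221 0.29986137] [ 3.14117439e+00 -2.88148833e-04 -2.87272424e+00]
cov 2.7912002650898287 [-0.55095963  0.40393502  1.57252775  0.          1.16512988 -1.77136356]
3.3917 [ 0.52362843 -0.19016918  0.25017621] [3.14104474e+00 1.69892950e-04 2.79261193e+00]
```

View pics/w_lock.png

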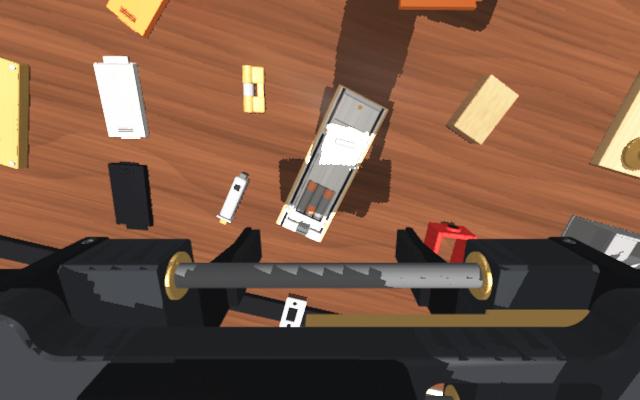

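View pics/w_cov.png

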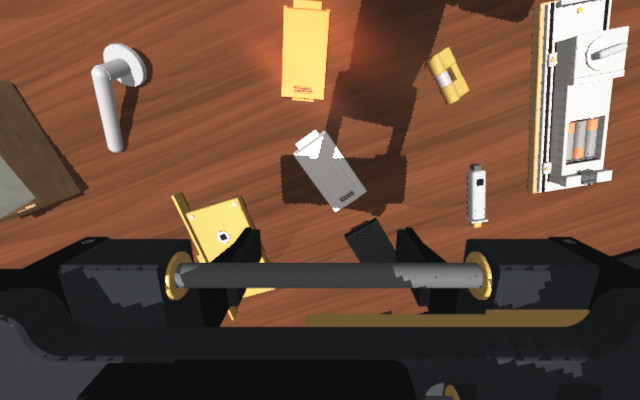

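```bash
cat >> h.py <<'E'
def ortho(im,c,org,yaw,z,xr,yr,s):
    "rectified view: columns = local x (mm), rows = -local y; s px/mm"
    Rz=rpy([0,0,yaw]).as_matrix()
    loc=[(xr[0],yr[1]),(xr[1],yr[1]),(xr[1],yr[0]),(xr[0],yr[0])]
    src=np.float32([w2p(c,np.array([org[0],org[1],z])+Rz@[x/1e3,y/1e3,0]) for x,y in loc])
    W,H=int((xr[1]-xr[0])*s),int((yr[1]-yr[0])*s)
    M=cv2.getPerspectiveTransform(src,np.float32([(0,0),(W,0),(W,H),(0,H)]))
    o=cv2.warpPerspective(im,M,(W,H),flags=cv2.INTER_CUBIC)[:,:,::-1].copy()
    for x in range(int(np.ceil(xr[0]/20)*20),int(xr[1]),20): cv2.line(o,(int((x-xr[0])*s),0),(int((x-xr[0])*s),8),(0,0,255),2); cv2.putText(o,str(x),(int((x-xr[0])*s)+2,18),0,.4,(0,0,255))
    for y in range(int(np.ceil(yr[0]/20)*20),int(yr[1]),20): cv2.line(o,(0,int((yr[1]-y)*s)),(8,int((yr[1]-y)*s)),(0,0,255),2); cv2.putText(o,str(y),(10,int((yr[1]-y)*s)),0,.4,(0,0,255))
    return o
E
python3 - <<'E'
from h import *
out=[]
for n,P,yaw,z,dx,zz,xr,yr in (("lock",(.542,.149),-.152,.14,.075,.055,(-90,140),(-50,50)),("cov",(.523,-.191),.25,.06,.035,.011,(-80,80),(-50,50))):
    a=rpy([0,0,yaw]).as_matrix()@[dx,0,0]
    reach([P[0]+a[0],P[1]+a[1],z],[np.pi,0,yaw+np.pi]); sleep(.2); st=get_state(); im=snapshot("wrist")
    np.save(n+"_st.npy",st,allow_pickle=True); np.save(n+"_im.npy",im); c=cam("wrist",st)
    o=ortho(im,c,P,yaw,zz,xr,yr,3.3); out.append(o)
W=max(o.shape[1] for o in out)
o=np.vstack([cv2.copyMakeBorder(o,0,0,0,W-o.shape[1],0) for o in out])
print(o.shape,get_state()["time_s"]); cv2.imwrite("pics/ortho.png",o[:600] if o.shape[0]<=600 else cv2.resize(o,None,fx=600/o.shape[0],fy=600/o.shape[0]))
E
```

```text
(660, 759, 3) 6.5583
```

View pics/ortho.png

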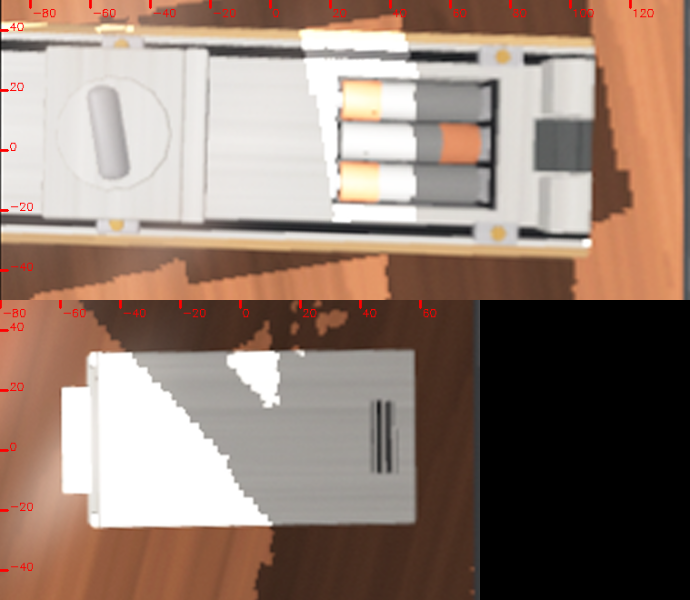

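```bash
cat >> h.py <<'E'
YL=-.176; ML=np.array([.542,.149,0])+rpy([0,0,-.152]).as_matrix()@[-.0212,.0047,0]; ML[2]=.044
TC=np.array([0,0,.003])   # TCP in cover frame when gripped
def tcp(lip,th,yaw=YL):
    "lip: tip in unit frame (m, from mouth at floor), th: rear-up tilt -> TCP pose"
    Rl=rpy([0,0,yaw]); Rc=Rl*rpy([0,-th,0])
    return ML+Rl.apply(lip)+Rc.apply(TC+[.063,0,0]),(Rc*rpy([np.pi,0,np.pi])).as_euler('xyz')
E
python3 - <<'E'
from h import *
yc=.258; C=np.array([.523,-.191,0])+rpy([0,0,.25]).as_matrix()@[.0033,.0042,0]
print(C,ML,np.hypot(*C[:2]))
o=[np.pi,0,yc+np.pi]
reach([C[0],C[1],.06],o); servo_line([C[0],C[1],.003],.08,threshold=6)
move_gripper(.05,15); s=get_state(); print(s["opening"],s["grip_force"],s["eef_pos"])
servo_line([C[0],C[1],.15],.2)
p,o=tcp([.03,0,.06],np.radians(10)); reach(p,o)
p,o=tcp([.012,0,.012],np.radians(10)); servo_line(p,.1,frame=o) if False else servo_line(p,.1)
sleep(.3); st=get_state(); im=snapshot("wrist"); np.save("ins_im.npy",im); np.save("ins_st.npy",st,allow_pickle=True)
print(st["opening"],st["grip_force"],st["time_s"],st["eef_pos"]-p,st["ft_force"])
c=cam("wrist",st)
o=ortho(im,c,ML,YL,.055,(-70,130),(-60,60),4); cv2.imwrite("pics/ins.png",o)
top=snapshot("top"); cv2.imwrite("pics/ins_side.png",cv2.resize(snapshot("side")[130:230,250:410,::-1],None,fx=5,fy=5,interpolation=2))
E
```

```text
[ 0.52515831 -0.18611413  0.        ] [0.52175608 0.15685582 0.044     ] 0.5571622082509142
0.05778710272319061 15.000112652778625 [ 0.52533626 -0.18626835  0.00320975]
0.057700248966999663 14.999866336584091 11.4333 [ 5.50429055e-04 -8.28705798e-07  6.19741198e-04] [ 0.11297605  0.28221457 -0.72944943]
```

View pics/ins.png

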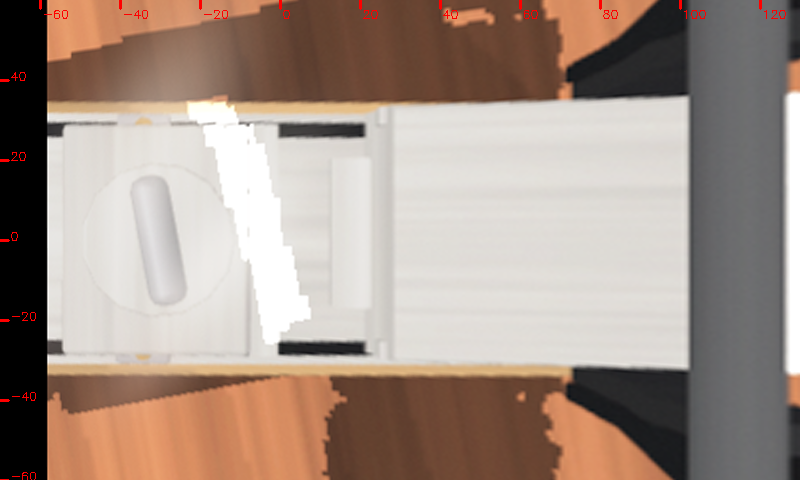

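View pics/ins_side.png

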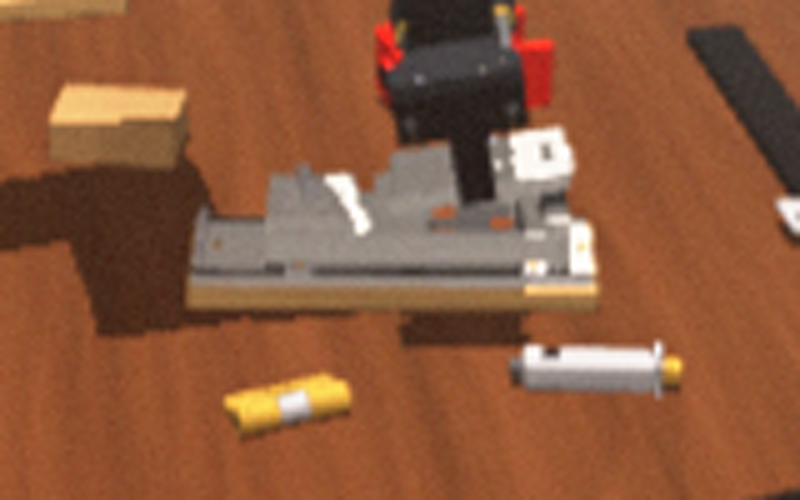

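```bash
cat >> h.py <<'E'
ML=ML+rpy([0,0,YL]).apply([0,-.0018,0])
def lip_now(th,st=None):
    st=st or get_state(); Rl=rpy([0,0,YL]); Rc=rpy(st["eef_rot"])*rpy([np.pi,0,np.pi]).inv()
    return Rl.inv().apply(st["eef_pos"]-Rc.apply(TC+[.063,0,0])-ML)
E
python3 - <<'E'
from h import *
th=np.radians(10); f=lambda:rpy([0,0,YL]).inv().apply(get_state()["ft_force"]).round(2)
servo_line(tcp([.012,0,.012],th)[0],.03); sleep(.2); print(lip_now(th),f())
t=servo_line(tcp([.012,0,-.004],th)[0],.012,threshold=2.); l=lip_now(th); print("down",t,l,f())
if t:
    servo_line(tcp([.012,0,l[2]+.0012],th)[0],.03); sleep(.2); l=lip_now(th); print(l,f())
    t=servo_line(tcp([-.012,0,l[2]],th)[0],.012,threshold=3.); sleep(.1); print("push",t,lip_now(th),f(),get_state()["opening"])
s=get_state()
print(s["time_s"]); im=snapshot("wrist"); c=cam("wrist",s)
cv2.imwrite("pics/ins2.png",ortho(im,c,ML,YL,.055,(-50,50),(-40,40),6))
E
```

```text
[ 1.19775768e-02 -7.69905606e-06  1.19634484e-02] [ 0.12  0.19 -0.92]
down True [ 1.25730246e-02 -1.86444684e-05 -3.31818119e-03] [ 0.73 -0.26  1.48]
[ 1.16277676e-02 -7.85168235e-05 -2.32013657e-03] [ 1.09 -0.67  0.21]
push True [-5.79897766e-03  3.96441080e-05 -2.47219657e-03] [ 1.91 -0.29  0.06] 0.057595222787082005
15.2083
```

View pics/ins2.png

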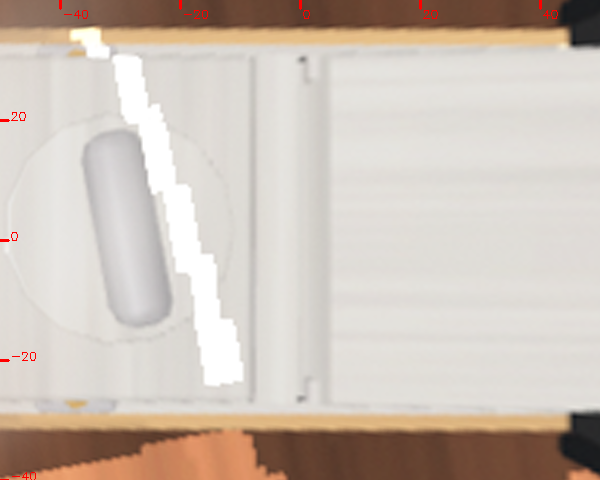

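```bash
python3 - <<'E'
from h import *
f=lambda:rpy([0,0,YL]).inv().apply(get_state()["ft_force"]).round(2)
l=lip_now(0)
for d,dz in ((7.5,-.0004),(5.3,-.0008)):
    p,o=tcp([l[0],l[1],l[2]+dz],np.radians(d)); print(d,servo_line(p,.02,frame=o,threshold=5),lip_now(0),f())
sleep(.2); print(f(),get_state()["opening"])
move_gripper(.080); sleep(.3); s=get_state(); print(s["opening"],s["eef_pos"],s["time_s"])
up=s["eef_pos"]+np.array([0,0,.06]); servo_line(up,.15)
move_gripper(0.0,20)
T=ML+rpy([0,0,YL]).apply([.100,0,0]); o=[np.pi,0,YL+np.pi]
reach([T[0],T[1],.11],o); servo_line([T[0],T[1],.080],.08); sleep(.2)
s=get_state(); print(s["time_s"],s["eef_pos"],f())
sd=snapshot("side")[130:230,250:410,::-1]; cv2.imwrite("pics/rel.png",cv2.resize(sd,None,fx=5,fy=5,interpolation=2))
E
```

```text
7.5 False [-5.70369451e-03 -1.57677031e-05 -3.04077871e-03] [ 0.99 -0.47  0.97]
5.3 True [-6.22541556e-03 -2.15221909e-05 -2.92024909e-03] [-0.72 -0.78  3.81]
[-1.03  0.65  4.1 ] 0.0579805118395713
0.0800875705880204 [0.57770957 0.14517455 0.05005536] 16.9917
20.0083 [0.62029692 0.13761717 0.08047732] [ 0.41 -0.55  0.99]
```

View pics/rel.png

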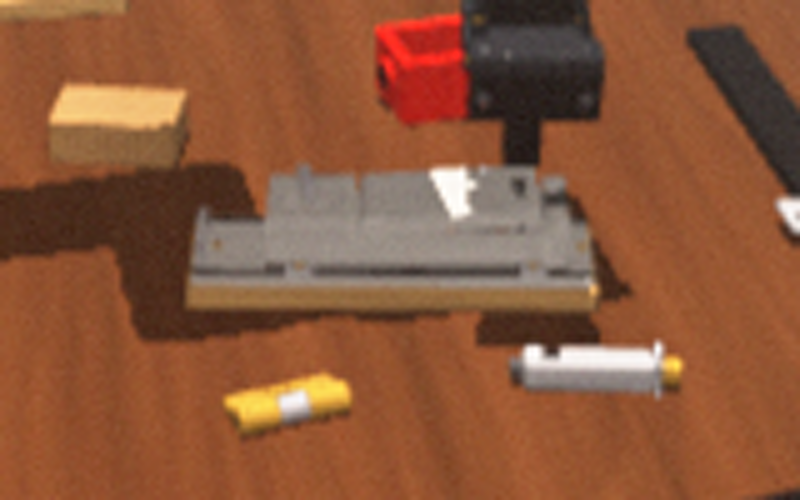

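```bash
python3 - <<'E'
from h import *
s=get_state(); x,y=s["eef_pos"][:2]; f0=s["ft_force"][2]
t=servo_line([x,y,.052],.015,threshold=2.); s=get_state(); zc=s["eef_pos"][2]; print("touch",t,zc,s["ft_force"][2]-f0)
for k in range(30):
    if zc-.0005*(k+1)<.050: break
    servo_line([x,y,zc-.0005*(k+1)],.01); s=get_state(); F=s["ft_force"][2]-f0
    print(k,s["eef_pos"][2].round(4),round(F,1))
    if F>15: break
    if s["eef_pos"][2]<.0555 and F>6 and False: break
print(s["time_s"])
E
```

```text
touch True 0.06226235544537846 2.491964519133961
0 0.0621 4.9
1 0.0616 4.5
2 0.0612 5.3
3 0.0608 6.3
4 0.0603 6.9
5 0.0599 7.1
6 0.0582 0.1
7 0.0578 0.9
8 0.0576 0.2
9 0.0573 0.6
10 0.0567 -0.5
11 0.0562 0.9
12 0.0557 1.0
13 0.0555 2.3
14 0.0555 6.1
15 0.0555 8.3
16 0.0554 11.1
17 0.0554 12.9
18 0.0554 15.9
25.9583
```

```bash
python3 - <<'E'
from h import *
s=get_state(); p=s["eef_pos"].copy(); p[2]=.14; servo_line(p,.1)
p=p+rpy([0,0,YL]).apply([.03,0,0]); servo_line(p,.15); sleep(.3); s=get_state(); im=snapshot("wrist"); c=cam("wrist",s)
a=ortho(im,c,ML,YL,.055,(-20,140),(-40,40),5)
b=cv2.resize(snapshot("side")[150:200,270:390,::-1],(a.shape[1],200),interpolation=2)
cv2.imwrite("pics/fin.png",np.vstack([a,b])); print(s["time_s"])
E
```

```text
27.6333
```

View pics/fin.png

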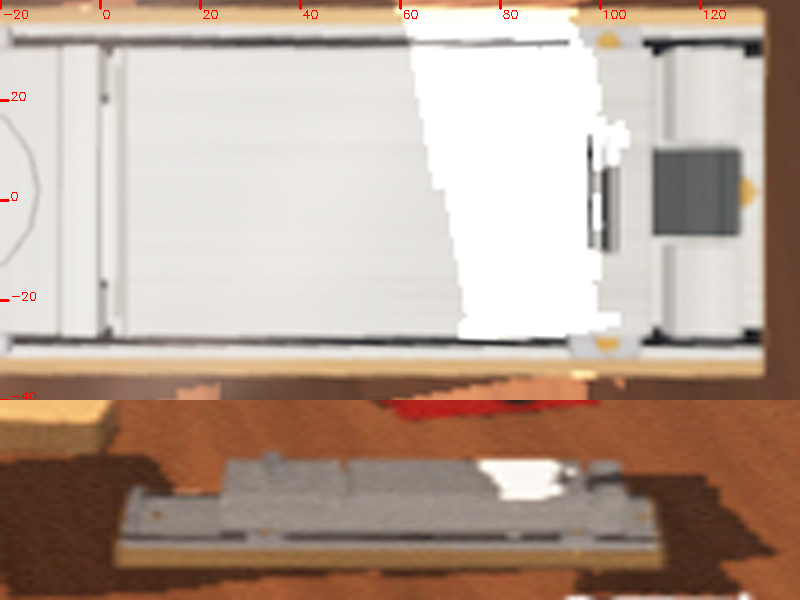

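The cover lies flat between the raised section (edge at column 100) and the shoulders. The dark catch, at columns 653–740, is out over the nib.

```bash
python3 -c "
from station import *
print(hand_in())"
```

```text
the job is handed in; nothing more can be done
None
```

The battery cover is back on the lock: the lip is in its slot, the catch snapped at about 7 N, and the last pictures show it flat with the catch out over the nib; I handed the job in at about 28 s, and no verdict came back.

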